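# Seat a tapered tool holder in the tightening stand and lock it with the cam

### The job

Take the tapered tool holder out of its grey storage pot and lower it, taper down and without dropping it, into the steel socket of the blue tightening stand until its flange sits fully on the rim. Then turn the cam half a turn clockwise by its red pin, all the way to its stop, so that the yellow claw is drawn in over the flange. Leave everything let go, and do not disturb the two bearings and the spool.

Things in the scene. Friction and masses are not known exactly. Their poses are not given: they have to be found in the camera images.
- holder: Loose bare metal tapered tool holder, 106 mm tall, 0.2-0.4 kg, round about its axis. Origin: centre of its small lower end, z up. Taper radius 9 mm at z=0 to 16 mm at z=48 mm; dark flange radius 27 mm, z=48-58 mm; plain nut, diameter 40 mm, z=64-106 mm: grip it there, centred near z=95 mm to clear the claw. It starts upright, hanging by its flange in the pot.
- pot: Fixed grey plastic storage pot, 68 x 68 mm foot, 56 mm high, in the right-hand bin. Origin: centre of its underside. It holds the holder's origin 8 mm above its own, with 3 to 4 mm clearance round the taper; lift by 60 mm to clear the pot and by 120 mm or more to carry the holder over the bin wall.
- stand: Fixed blue tightening stand, base 200 x 104 x 8 mm, in the bin to the left of the pot's. Origin: on the socket axis at the underside of the base; x runs along the base from the socket to the cam (roughly away from the robot), z up. The seated holder's origin lies 12 to 13 mm above this origin.
- socket (a point): Centre of the rim of the stand's steel socket, 60 mm above the stand's origin. The hole is a cone of radius 18 mm at the rim, 11 mm at 48 mm depth: 2 mm more than the taper all round. The holder's flange rests on the flat rim (radius 25 mm), its origin then 48 mm below this point.
- cam_axis (a point): Point on the vertical axis of the cam disc (disc radius 44 mm), at the height for gripping the pin; 100 mm from the socket axis along the stand's x.
- pin_grip (a point): Grip point of the red upright pin on the cam disc: round, diameter 16 mm, 34 mm from the cam axis; the point lies 17 mm below the pin's top and 30 mm above its foot. Pinch it and lead it round the circle with the fingers keeping their direction (its red sleeve spins freely on the pin), or push it.
- cam (a joint): Angle of the cam disc, rad. 0: unlocked, pin on the stand's +y side (robot's left). Grows clockwise seen from above: the pin passes the stand's +x side (far from the socket) and arrives on its -y side at 3.14, the stop. It starts at 0 to 0.35, stays where left, takes about 2 N at the pin, and draws the claw 11.5 mm in all.
- claw_tip (a point): Inner end of the yellow claw (26 mm wide, 6 mm thick, centre 76 mm above the stand's origin) on the socket's side away from the cam. Unlocked its tip stands about 33 mm from the socket axis; locked 21.5 mm: over the flange with 3 mm to spare if the holder is fully down, else it jams on the flange.
- race_big: Loose ball bearing, 52 mm across, 12 mm high, lying in the pot's bin behind the pot. Origin: centre of its underside. To be left alone.
- race_small: Loose ball bearing, 44 mm across, 12 mm high, lying in the pot's bin behind the pot. Origin: centre of its underside. To be left alone.
- bobbin: Loose white spool, 32 mm across, 24 mm high, in the pot's bin in front of the pot. Origin: centre of its underside. To be left alone.
- liner_pot: Black rubber liner, 6 mm thick, on the floor of the pot's bin; the stand's bin to its left has one too. Origin: centre of its underside. The bins' cardboard side walls run along x, 143 mm apart inside, 112 mm high (lower at the front), so fingers best close along x. Right of this bin stands a drill press, its nearest handle 175 mm high.
Not all that is in view belongs to the job. Leave any purple look-alike of the holder alone.

How it is judged:
On the way:
1. the holder sits fully down and upright in the stand's socket (origin within 4 mm of the socket axis, at most 2.5 mm high) while the cam is still unlocked (below 0.8 rad) (horizontal distance between holder and socket below 0.004 m and z of holder in the frame of stand below 0.0145 m and angle between holder's own z axis and vertical below 0.06 rad and value of joint cam below 0.8 rad), for 0.2 s.
At the end, for the whole second after the job is handed in: The holder is at rest, upright and fully down in the stand's socket (within 4 mm of the socket axis, at most 2.5 mm high, tilted less than 0.06 rad), the cam is at its stop (beyond 2.95 rad) and the claw is drawn in over the flange (value of joint cam above 2.95 rad and horizontal distance between holder and socket below 0.004 m and z of holder in the frame of stand below 0.0145 m and angle between holder's own z axis and vertical below 0.06 rad and x of claw_tip in the frame of stand above -0.0235 m and linear speed of holder below 0.02 m/s); the robot touches nothing.
It fails at once if the holder is dropped into the socket (faster than 0.6 m/s there) (horizontal distance between holder and socket below 0.02 m and linear speed of holder above 0.6 m/s).
It fails at once if a bearing or the spool is moved by more than 20 mm (distance of any of race_big, race_small, bobbin from where it was at the start of the episode above 0.02 m).
It also fails if it takes over 54 s, if anything falls off the work surface, if the arm or the gripper's body presses on something with over 40 N, if the wrist force passes 120 N, or if a joint passes its speed limit or range.

### The arm

A 6-joint arm with a two-finger parallel gripper is mounted at the origin on a cart in front of the work surface, level with it; the furniture and walls round the work are solid. World frame = base frame: x ahead of the robot, y to its left, z up, the work surface at z = 0. Lengths are in m, angles in rad, forces in N, time in s.
With the tool pointing down it reaches from about 0.225 to 0.875 m from the base axis. Payload 3.4 kg.
Tool frame: the origin (TCP) lies between the finger pads; the fingertips stand 11 mm ahead of it and the grasp point (between the pads) lies 8 mm behind it (tips_ahead is the distance from the TCP to the fingertips, in m); z points along the fingers, x is the direction in which the jaws open and shut, and the axes are right-handed (so a half turn about z gives the same grasp; the last joint's range is limited). The gripper opens to 85 mm and grips with 20 to 120 N. Pads are 22 mm wide; open, the fingers measure 114 mm over their backs; the gripper's body (76 mm by 85 mm) begins 54 mm behind the grasp point. The pads swing forward as they close: fully open they stand 13 mm farther back than shut.
Start: joints at [1.046, 0.276, 1.505, -0, 1.361, -0.121], TCP at [0.226, 0.529, 0.242] pointing down, gripper open.
Joint ranges: [-2.89, 2.89], [-0.75, 2.08], [0.22, 2.7], [-1.18, 4.32], [0.11, 2.71], [-2.7, 2.7]. Speed limits (rad/s): [2.57, 2.57, 3.14, 3.14, 3.14, 3.14].

### API

Orientations are given as a unit quaternion [w, x, y, z].
In Python, from rig import get_state, get_image, sign_off, masks_of, tips_ahead gives the robot as it stands.
- The arm moves only by the tool play_rows, never from a script. Its argument "series" is a list of rows, each an object of numbers: "fingers": the closure, from -1 (fully open) to 1 (shut); "dx", "dy", "dz": the shift along the world's x, y, z in mm; "turn": the turn about the world's z in rad. A call has 1 to 20 rows; each row shifts and turns the pose as measured when the row begins; what a row does not reach is not made up. A row lasts 1/12 s, in which the tool goes at most 41.7 mm and 7.16 degrees, less where a joint would pass 70% of its speed; a pose out of reach is approached as far as the arm can. A call with a gripper value outside its range is refused whole. The fingers move at their own pace and stop on an object; "squeeze" is the grip in N (left out, the last holds). Time passes only in rows, so rows that do not move let the fingers close. It gives the time, the measured TCP pose, the force and the opening at its end, in the units of the state.
- get_state(): the state, without advancing time (a new reading comes with each control period).
- get_image(name): name is "scene" or "top" or "wrist"; returns a dict with "pixels" (480x640x3 uint8, red, green, blue), "vfov" (degrees; the focal length in pixels is half the picture's height over the tangent of half this angle, whatever the lens; pixels are square), "cx", "cy" (the principal point, pixels), "rvec" (rotation vector, rad) and "tvec" (3), from world to camera coordinates, as OpenCV has them; the wrist camera has in their place "hand_eye" (4x4, takes a point from camera to tool coordinates, whose origin is the TCP and whose axes are the tool frame's). Camera axes: x right, y down, z forward; pixel columns grow to the right and rows downward; lengths in m; the calibration is good to about 2 mm. A picture is of the moment at which its call begins: read the wrist's pose just before it. There is no depth.
- sign_off(): hands the job in, once; it reports no verdict.
Trained networks look in a picture, given as the dict that the camera call returned (one of the last four; its "shot" number tells which), for a name from the list of things; names that differ only in an ending like _2 or _b are one class to them, and where a whole thing is asked for, a point or a joint stands for the part that bears it (a point fixed in the world has none). Each returns a list of dicts, best first, with "p" (0 to 1); they miss things now and then, are a little off and sometimes report something else, mostly with a low value. They report only what shows in the picture. A call takes as long as a camera call. They do not tell look-alikes from the thing itself.
- masks_of(picture, label): "region" (480x640 bool, what is visible of it) and "xy" ([column, row] in pixels, amid what is visible of it).
The state is a dict: "clock": time; "qpos": joint angles; "qd": joint speeds; "effort": joint torques, N m; "position": TCP position; "ee_rot": TCP orientation; "contact_force": force on the tool from outside, world axes, zero at the start; "moment": the same for the moment, N m; "width": finger opening in m.
Only numpy, scipy, OpenCV 4.12 (cv2) and the standard library are available. Lean on these libraries where they do the work, as an engineer would, in place of code of your own. Each camera call takes 0.05 s, during which the arm holds its last target. There are 200 camera calls.

## Working session

There is one attempt and no reset: what is moved stays moved. The work goes in short steps, Python scripts to look and compute and a tool call to move; the robot and the scene stay as the last step left them, time stands still between calls to the robot, and variables do not carry over. Pictures are saved under pics/ and viewed, about 8 in all and at most 12, crops included, and the job is handed in when it is done.

Besides the shell and the picture viewer there is one more tool, called as name(argument=value, ...), one argument or row to a line, values as JSON. play_rows: Moves the arm, as the interface text tells. Its arguments: {"type":"object","properties":{"series":{"type":"array"},"squeeze":{"type":"number"}},"required":["series"]}

```bash
mkdir -p pics; cat > h.py <<'E'
import numpy as np, cv2
from scipy.spatial.transform import Rotation as R
from rig import *
def cam(p, st=None):
    f=240/np.tan(np.radians(p["vfov"])/2); K=np.array([[f,0,p["cx"]],[0,f,p["cy"]],[0,0,1.]])
    if "rvec" in p:
        Rm=cv2.Rodrigues(np.array(p["rvec"],float))[0]; t=np.array(p["tvec"],float).ravel()
    else:
        q=np.array(st["ee_rot"]); T=np.eye(4); T[:3,:3]=R.from_quat(q[[1,2,3,0]]).as_matrix(); T[:3,3]=st["position"]
        W=np.linalg.inv(T@np.array(p["hand_eye"])); Rm,t=W[:3,:3],W[:3,3]
    return K,Rm,t
def toz(c,uv,z):
    K,Rm,t=c; d=Rm.T@np.linalg.solve(K,[uv[0],uv[1],1]); o=-Rm.T@t
    return o+d*(z-o[2])/d[2]
def proj(c,P):
    K,Rm,t=c; x=(Rm@np.atleast_2d(P).T).T+t; x=x@K.T; return x[:,:2]/x[:,2:]
def save(p,n): cv2.imwrite("pics/"+n+".png",p["pixels"][:,:,::-1])
E
python3 - <<'E'
from h import *
s=get_state(); print({k:np.round(v,3).tolist() for k,v in s.items() if k not in('qd','effort')})
for n in("scene","top"):
    p=get_image(n); save(p,n); c=cam(p); print(n,"cam pos",np.round(-c[1].T@c[2],3))
    for l in("holder","pot","stand","pin_grip","claw_tip","race_big","race_small","bobbin"):
        for m in masks_of(p,l)[:3]:
            r=m["region"]; ys,xs=np.nonzero(r); print(l,round(m["p"],2),np.round(m["xy"],1),r.sum(),xs.min(),xs.max(),ys.min(),ys.max(), np.round(toz(c,m["xy"],0.07),3))
E
```

```text
{'clock': 0.0, 'qpos': [1.046, 0.277, 1.506, -0.0, 1.361, -0.121], 'position': [0.226, 0.528, 0.241], 'ee_rot': [0.0, 0.835, 0.551, -0.001], 'contact_force': [0.248, 0.374, 0.371], 'moment': [-0.051, -0.024, -0.054], 'width': 0.085}
scene cam pos [-0.018  0.05   0.771]
holder 0.94 [305.1 281.6] 1071 289 320 259 301 [ 0.423 -0.279  0.07 ]
pot 0.65 [307.8 310.3] 949 283 331 297 329 [ 0.373 -0.246  0.07 ]
stand 0.78 [213.1 318.6] 6969 165 271 262 380 [ 0.454 -0.118  0.07 ]
pin_grip 0.56 [195.2 285.1] 1955 166 222 262 306 [ 0.531 -0.13   0.07 ]
claw_tip 0.86 [234.4 336. ] 1823 182 268 288 372 [ 0.406 -0.127  0.07 ]
claw_tip 0.16 [211.8 318.8] 6906 165 271 262 380 [ 0.455 -0.117  0.07 ]
race_big 0.66 [247.6 252.6] 127 240 253 248 262 [ 0.538 -0.239  0.07 ]
race_small 0.58 [271.7 242.7] 374 261 283 230 250 [ 0.531 -0.286  0.07 ]
bobbin 0.73 [347.7 318.1] 365 340 359 307 329 [ 0.322 -0.287  0.07 ]
bobbin 0.44 [306.9 282. ] 1099 289 320 259 301 [ 0.42  -0.281  0.07 ]
top cam pos [ 0.262 -0.384  1.111]
holder 0.83 [451.  208.2] 491 440 466 198 222 [ 0.541 -0.664  0.07 ]
holder 0.7 [285.8 257.4] 422 274 295 246 270 [ 0.42  -0.278  0.07 ]
pot 0.93 [291.5 269.8] 350 271 302 247 278 [ 0.392 -0.292  0.07 ]
stand 0.56 [227.9 231.7] 3518 206 252 189 275 [ 0.48  -0.141  0.07 ]
pin_grip 0.9 [227.8 204.7] 1108 206 247 189 224 [ 0.545 -0.137  0.07 ]
claw_tip 0.63 [224.2 262.4] 567 207 247 219 274 [ 0.407 -0.136  0.07 ]
race_big 0.83 [276.7 199.9] 294 267 287 187 208 [ 0.558 -0.253  0.07 ]
race_small 0.48 [304.9 196.1] 162 300 314 188 204 [ 0.568 -0.32   0.07 ]
bobbin 0.72 [228.  207.1] 1091 206 247 189 224 [ 0.539 -0.138  0.07 ]
bobbin 0.46 [300.5 290.2] 136 297 310 285 297 [ 0.345 -0.314  0.07 ]
```

```bash
python3 - <<'E'
import cv2,numpy as np
a=cv2.imread("pics/scene.png")[220:400,140:380]; b=cv2.imread("pics/top.png")[160:310,180:380]
a=cv2.resize(a,(700,525),interpolation=cv2.INTER_CUBIC);b=cv2.resize(b,(700,525),interpolation=cv2.INTER_CUBIC)
cv2.imwrite("pics/a.png",a);cv2.imwrite("pics/b.png",b)
E
```

```text
(no output)
```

View pics/a.png

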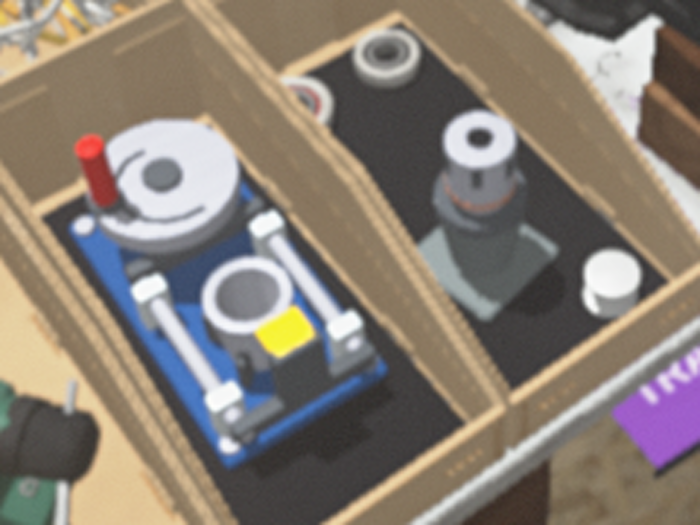

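View pics/b.png

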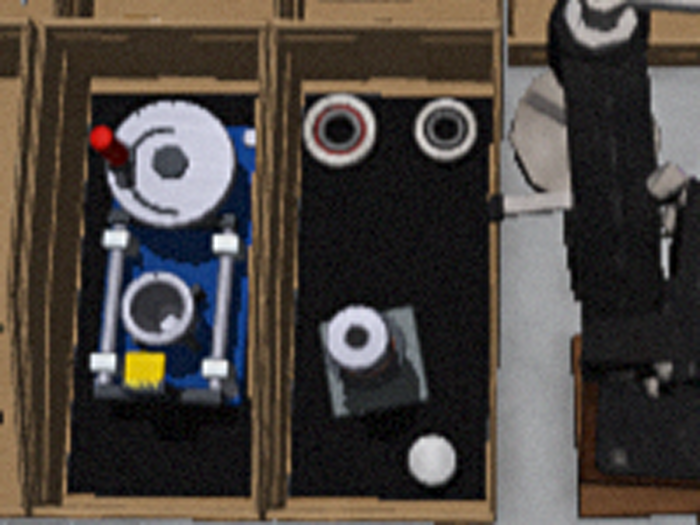

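The pictures show the holder in its pot in the right bin (nut top at about (305,267) in scene and (282,256) in top). The stand is in the left bin with its socket rim at about (225,320) and (225,248), and the pin is on the left.

```bash
python3 - <<'E'
from h import *
ps=get_image("scene"); pt=get_image("top"); cs,ct=cam(ps),cam(pt)
def tri(a,b):
    P=[c[0]@np.c_[c[1],c[2]] for c in(cs,ct)]
    X=cv2.triangulatePoints(P[0],P[1],np.array(a,float).reshape(2,1),np.array(b,float).reshape(2,1)).ravel(); return X[:3]/X[3]
A=lambda u,v:(u*240/700+140,v*180/525+220)
B=lambda u,v:(u*200/700+180,v*150/525+160)
for n,a,b,z in(("nut",(480,138),(357,337),.12),("rim",(248,293),(158,308),.066),("pintop",(91,145),(102,138),.11),("camc",(161,174),(171,162),.07)):
    a=A(*a);b=B(*b); print(n,np.round(tri(a,b),4),np.round(toz(cs,a,z),4),np.round(toz(ct,b,z),4))
E
```

```text
nut [ 0.4161 -0.2743  0.1176] [ 0.415  -0.2728  0.12  ] [ 0.415  -0.2751  0.12  ]
rim [ 0.4432 -0.1337  0.063 ] [ 0.4422 -0.1323  0.066 ] [ 0.4416 -0.1355  0.066 ]
pintop [ 0.5456 -0.104   0.116 ] [ 0.5517 -0.1049  0.11  ] [ 0.5463 -0.1033  0.11  ]
camc [ 0.5439 -0.1376  0.0655] [ 0.5415 -0.1356  0.07  ] [ 0.5413 -0.14    0.07  ]
```

View pics/scene.png

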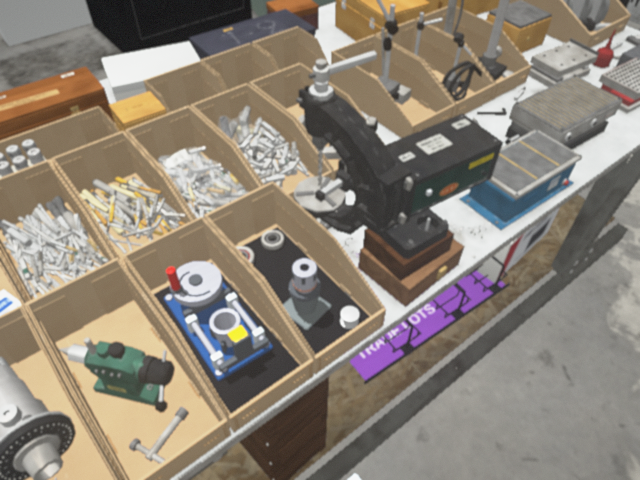

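The path is clear at 0.24 m and above. I'll move over the stand first and turn the jaw axis onto x.

play_rows(
  series=[
    {"fingers":-1,"dx":12,"dy":-37,"dz":3,"turn":-0.065},
    {"fingers":-1,"dx":12,"dy":-37,"dz":3,"turn":-0.065},
    {"fingers":-1,"dx":12,"dy":-37,"dz":3,"turn":-0.065},
    {"fingers":-1,"dx":12,"dy":-37,"dz":3,"turn":-0.065},
    {"fingers":-1,"dx":12,"dy":-37,"dz":3,"turn":-0.065},
    {"fingers":-1,"dx":12,"dy":-37,"dz":3,"turn":-0.065},
    {"fingers":-1,"dx":12,"dy":-37,"dz":3,"turn":-0.065},
    {"fingers":-1,"dx":12,"dy":-37,"dz":3,"turn":-0.065},
    {"fingers":-1,"dx":12,"dy":-37,"dz":3,"turn":-0.065},
    {"fingers":-1,"dx":12,"dy":-37,"dz":3,"turn":-0.065},
    {"fingers":-1,"dx":12,"dy":-37,"dz":3,"turn":-0.065},
    {"fingers":-1,"dx":12,"dy":-37,"dz":3,"turn":-0.065},
    {"fingers":-1,"dx":12,"dy":-37,"dz":3,"turn":-0.065},
    {"fingers":-1,"dx":12,"dy":-37,"dz":3,"turn":-0.065},
    {"fingers":-1,"dx":12,"dy":-37,"dz":3,"turn":-0.065},
    {"fingers":-1,"dx":12,"dy":-37,"dz":3,"turn":-0.065},
    {"fingers":-1,"dx":12,"dy":-37,"dz":3,"turn":-0.065},
    {"fingers":-1,"dx":12,"dy":-37,"dz":3,"turn":-0.065},
  ],
)

```text
clock: 2.5
position: [0.4417, -0.1606, 0.3007]
ee_rot: [0.001, 1.0, -0.024, 0.009]
contact_force: [1.1, 0.6, 0.5]
width: 0.0852
```

```bash
cat >> h.py <<'E'
def yaw(s):
    q=np.array(s["ee_rot"]); m=R.from_quat(q[[1,2,3,0]]).as_matrix(); return np.arctan2(m[1,0],m[0,0]), m[:,2]
def shot(n,labels=()):
    s=get_state(); p=get_image("wrist"); save(p,n); c=cam(p,s)
    print(round(s["clock"],2),np.round(s["position"],4),"yaw",np.round(yaw(s)[0],4),np.round(yaw(s)[1],3),np.round(s["contact_force"],1),round(s["width"],4),"cam",np.round(-c[1].T@c[2],3))
    for l in labels:
        for m in masks_of(p,l)[:2]:
            ys,xs=np.nonzero(m["region"]); print(l,round(m["p"],2),np.round(m["xy"],1),xs.min(),xs.max(),ys.min(),ys.max())
    return s,p,c
E
python3 - <<'E'
from h import *
shot("w1",("stand","pin_grip","claw_tip","holder"))
E
```

```text
2.5 [ 0.4417 -0.1606  0.3007] yaw -0.0474 [ 0.017 -0.002 -1.   ] [1.1 0.6 0.5] 0.0852 cam [ 0.443 -0.076  0.432]
stand 0.6 [353.5 154.1] 244 467 102 207
pin_grip 0.77 [417.8 160.6] 372 467 111 208
holder 0.8 [290.5 308.1] 269 318 276 346
```

View pics/w1.png

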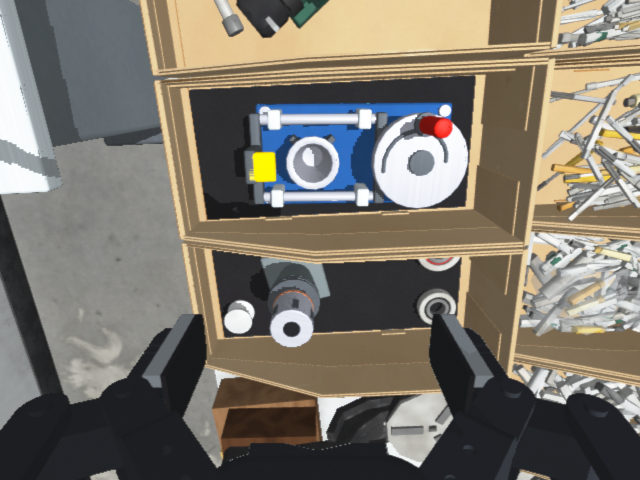

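The wrist view shows the socket rim at about (313,162), the cam disc centre at (421,161), the pin top at (441,127) and the nut top at (292,331).

```bash
cat >> h.py <<'E'
def blob(p,uv,rad,lo=150,hsv=None):
    """hull centre of bright (or hsv-range) blob near uv -> ellipse (centre, axes)"""
    im=p["pixels"]; 
    m=(cv2.cvtColor(im,cv2.COLOR_RGB2GRAY)>lo).astype(np.uint8) if hsv is None else cv2.inRange(cv2.cvtColor(im,cv2.COLOR_RGB2HSV),*hsv)//255
    w=np.zeros_like(m); cv2.circle(w,(int(uv[0]),int(uv[1])),rad,1,-1); m&=w
    cs=cv2.findContours(m,cv2.RETR_EXTERNAL,cv2.CHAIN_APPROX_NONE)[0]
    h=cv2.convexHull(max(cs,key=cv2.contourArea)); x=np.zeros_like(m); cv2.drawContours(x,[h],-1,1,-1)
    M=cv2.moments(x,True); e=(M["m10"]/M["m00"],M["m01"]/M["m00"]); bb=cv2.minAreaRect(h)
    return np.array(e),bb[1]
E
python3 - <<'E'
from h import *
s,p,c=shot("w2")
for n,uv,r,z,hsv in(("rim",(313,162),30,.066,None),("disc",(420,161),54,.07,None),("nut",(292,331),26,.12,None),("claw",(264,167),22,.085,((22,120,120),(38,255,255)))):
    e,ax=blob(p,uv,r,165,hsv); print(n,e.round(1),np.round(ax,1),toz(c,e,z).round(4), "px/m-size", np.round(np.array(ax)/c[0][0,0]*(-(c[1].T@c[2])[2]-z),4))
for z in(.09,.1,.11,.116,.12): print(z,toz(c,(441,127),z).round(4))
print("hex",toz(c,(421.5,161),.07).round(4))
print([proj(c,[.5436,-.1376,z]).round(1).tolist() for z in(.05,.065,.08)])
E
```

```text
2.75 [ 0.4412 -0.1581  0.2999] yaw -0.0436 [ 0.015 -0.001 -1.   ] [ 0.2  0.  -0.4] 0.0857 cam [ 0.443 -0.074  0.431]
rim [313.8 165.6] [51. 52.] [ 0.4427 -0.1322  0.066 ] px/m-size [0.0472 0.0481]
disc [421.3 164.4] [91.9 91.2] [ 0.5411 -0.135   0.07  ] px/m-size [0.0841 0.0834]
nut [291.9 331.3] [44.6 38.5] [ 0.4158 -0.2728  0.12  ] px/m-size [0.0352 0.0303]
claw [265.2 169.4] [29. 22.] [ 0.4001 -0.1305  0.085 ] px/m-size [0.0254 0.0193]
0.09 [ 0.5509 -0.1011  0.09  ]
0.1 [ 0.5477 -0.1003  0.1   ]
0.11 [ 0.5446 -0.0995  0.11  ]
0.116 [ 0.5427 -0.099   0.116 ]
0.12 [ 0.5414 -0.0987  0.12  ]
hex [ 0.5411 -0.132   0.07  ]
[[[418.3, 163.7]], [[422.5, 166.2]], [[426.9, 168.9]]]
```

play_rows(
  series=[
    {"fingers":-1,"dx":-5,"dy":-23,"dz":-20,"turn":0.01},
    {"fingers":-1,"dx":-5,"dy":-23,"dz":-20,"turn":0.01},
    {"fingers":-1,"dx":-5,"dy":-23,"dz":-20,"turn":0.01},
    {"fingers":-1,"dx":-5,"dy":-23,"dz":-20,"turn":0.01},
    {"fingers":-1,"dx":-5,"dy":-23,"dz":-20,"turn":0.005},
    {"fingers":-1},
    {"fingers":-1},
  ],
)

```text
invalid input at $.series[5]: expected keys fingers, dx, dy, dz, turn
```

```bash
python3 - <<'E'
from h import *
s,p,c=shot("w3",("holder",)); 
print("pred nut px",proj(c,[.4155,-.2735,.12]).round(1))
E
```

```text
2.8 [ 0.4411 -0.1574  0.3   ] yaw -0.0424 [ 0.016 -0.001 -1.   ] [ 0.1 -0.5  0.8] 0.0854 cam [ 0.443 -0.073  0.431]
holder 0.58 [291.5 308.2] 268 320 279 349
pred nut px [[291.6 332.5]]
```

View pics/w3.png

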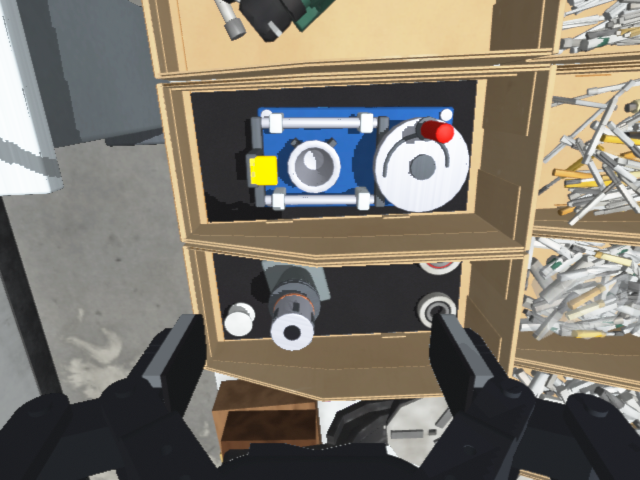

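That move was refused, so the view is unchanged and the nut top is still at (292,332). I'll resend it with all keys.

play_rows(
  series=[
    {"fingers":-1,"dx":-5,"dy":-23,"dz":-20,"turn":0.01},
    {"fingers":-1,"dx":-5,"dy":-23,"dz":-20,"turn":0.01},
    {"fingers":-1,"dx":-5,"dy":-23,"dz":-20,"turn":0.01},
    {"fingers":-1,"dx":-5,"dy":-23,"dz":-20,"turn":0.01},
    {"fingers":-1,"dx":-5,"dy":-23,"dz":-20,"turn":0.0},
    {"fingers":-1,"dx":0,"dy":0,"dz":0,"turn":0},
    {"fingers":-1,"dx":0,"dy":0,"dz":0,"turn":0},
  ],
)

```text
clock: 3.48
position: [0.4167, -0.2656, 0.2004]
ee_rot: [0.002, 1.0, 0.011, 0.013]
contact_force: [-0.2, 0.2, 0.0]
width: 0.0857
```

```bash
python3 - <<'E'
from h import *
s,p,c=shot("w4",("holder",)); q=proj(c,[.4155,-.2735,.12])[0]
print("pred nut px",q.round(1))
if 0<q[1]<480:
    e,ax=blob(p,q,45,165); print(e,ax,toz(c,e,.12).round(4))
E
```

```text
3.48 [ 0.4167 -0.2656  0.2004] yaw 0.0211 [ 0.026 -0.003 -1.   ] [-0.2  0.2  0. ] 0.0857 cam [ 0.411 -0.181  0.331]
holder 0.81 [309.9 242.6] 273 349 197 294
pred nut px [311.5 265.5]
[313.55494505 243.24862637] (53.148685455322266, 17.893611907958984) [ 0.4164 -0.2596  0.12  ]
```

View pics/w4.png

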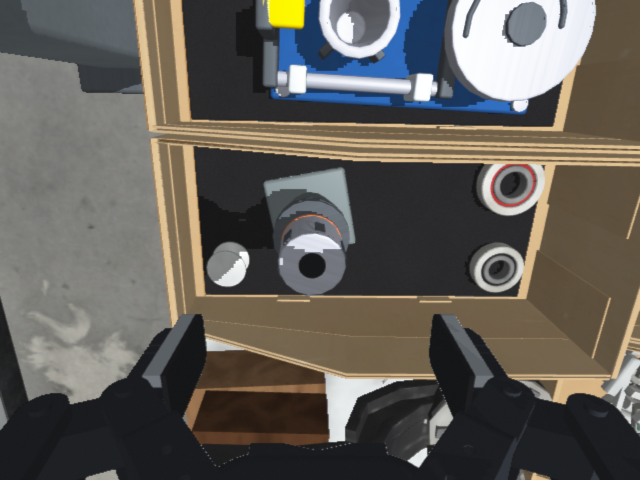

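The nut top circle is at about (311.5,264), against a prediction of (311.5,265.5), so the two agree. Descending.

play_rows(
  series=[
    {"fingers":-1,"dx":-1,"dy":-4,"dz":-20,"turn":0},
    {"fingers":-1,"dx":0,"dy":-3,"dz":-20,"turn":-0.01},
    {"fingers":-1,"dx":0,"dy":0,"dz":-20,"turn":-0.01},
    {"fingers":-1,"dx":0,"dy":0,"dz":-20,"turn":0},
    {"fingers":-1,"dx":0,"dy":0,"dz":0,"turn":0},
    {"fingers":-1,"dx":0,"dy":0,"dz":0,"turn":0},
  ],
)

```text
clock: 4.08
position: [0.4227, -0.2681, 0.1275]
ee_rot: [0.007, 1.0, 0.006, 0.021]
contact_force: [0.3, -0.7, -0.1]
width: 0.0854
```

```bash
python3 - <<'E'
from h import *
s=get_state();print(s["position"],yaw(s),s["contact_force"])
E
```

```text
[ 0.42267821 -0.26810669  0.12746735] (np.float64(0.012604837317376928), array([ 0.04137023, -0.01424772, -0.99904229])) [ 0.33334763 -0.70444864 -0.07967109]
```

The tool tilt has drifted to 0.04 rad because each row re-bases on the measured pose. I'll check whether row size affects it.

play_rows(
  series=[
    {"fingers":-1,"dx":-4,"dy":-3,"dz":35,"turn":0},
    {"fingers":-1,"dx":-4,"dy":-3,"dz":35,"turn":0},
    {"fingers":-1,"dx":0,"dy":0,"dz":0,"turn":0},
    {"fingers":-1,"dx":0,"dy":0,"dz":0,"turn":0},
  ],
)

```text
clock: 4.42
position: [0.4163, -0.2716, 0.2054]
ee_rot: [0.008, 1.0, 0.009, 0.023]
contact_force: [0.2, 0.4, -0.4]
width: 0.0849
```

```bash
cat >st.py <<'E'
from h import *
s=get_state();print(round(s["clock"],2),np.round(s["position"],4),np.round(yaw(s)[0],3),yaw(s)[1].round(4),np.round(s["contact_force"],1),round(s["width"],4))
E
python3 st.py
```

```text
4.42 [ 0.4163 -0.2716  0.2054] 0.018 [ 0.0452 -0.0165 -0.9988] [ 0.2  0.4 -0.4] 0.0849
```

play_rows(
  series=[
    {"fingers":-1,"dx":0,"dy":0,"dz":-8,"turn":0},
    {"fingers":-1,"dx":0,"dy":0,"dz":-8,"turn":0},
    {"fingers":-1,"dx":0,"dy":0,"dz":-8,"turn":0},
    {"fingers":-1,"dx":0,"dy":0,"dz":-8,"turn":0},
    {"fingers":-1,"dx":0,"dy":0,"dz":-8,"turn":0},
    {"fingers":-1,"dx":0,"dy":0,"dz":-8,"turn":0},
    {"fingers":-1,"dx":0,"dy":0,"dz":-8,"turn":0},
    {"fingers":-1,"dx":0,"dy":0,"dz":-8,"turn":0},
  ],
)

```text
clock: 5.08
position: [0.4162, -0.2695, 0.1355]
ee_rot: [0.008, 1.0, 0.01, 0.023]
contact_force: [0.5, -0.2, -0.3]
width: 0.0854
```

```bash
python3 st.py
```

```text
5.08 [ 0.4162 -0.2695  0.1355] 0.02 [ 0.0459 -0.0164 -0.9988] [ 0.5 -0.2 -0.3] 0.0854
```

play_rows(
  series=[
    {"fingers":-1,"dx":0,"dy":0,"dz":20,"turn":0.06},
    {"fingers":-1,"dx":0,"dy":0,"dz":20,"turn":0.06},
    {"fingers":-1,"dx":0,"dy":0,"dz":20,"turn":0.06},
    {"fingers":-1,"dx":0,"dy":0,"dz":0,"turn":0.06},
  ],
)

```text
clock: 5.42
position: [0.4129, -0.2667, 0.1892]
ee_rot: [0.001, 0.991, 0.134, 0.018]
contact_force: [0.5, -0.6, -0.0]
width: 0.0854
```

```bash
python3 st.py
```

```text
5.42 [ 0.4129 -0.2667  0.1892] 0.269 [ 0.0349  0.0034 -0.9994] [ 0.5 -0.6 -0. ] 0.0854
```

play_rows(
  series=[
    {"fingers":-1,"dx":0,"dy":0,"dz":0,"turn":-0.06},
    {"fingers":-1,"dx":0,"dy":0,"dz":0,"turn":-0.06},
    {"fingers":-1,"dx":0,"dy":0,"dz":0,"turn":-0.06},
    {"fingers":-1,"dx":0,"dy":0,"dz":0,"turn":-0.06},
  ],
)

```text
clock: 5.75
position: [0.4133, -0.2676, 0.1875]
ee_rot: [0.003, 1.0, 0.011, 0.017]
contact_force: [0.1, -0.0, 0.4]
width: 0.0853
```

```bash
python3 st.py
```

```text
5.75 [ 0.4133 -0.2676  0.1875] 0.021 [ 0.0348 -0.0056 -0.9994] [ 0.1 -0.   0.4] 0.0853
```

play_rows(
  series=[
    {"fingers":-1,"dx":-25,"dy":0,"dz":0,"turn":0},
    {"fingers":-1,"dx":-25,"dy":0,"dz":0,"turn":0},
    {"fingers":-1,"dx":0,"dy":0,"dz":0,"turn":0},
  ],
)

```text
clock: 6.0
position: [0.3627, -0.2675, 0.1846]
ee_rot: [0.002, 1.0, 0.011, 0.017]
contact_force: [-0.6, -0.1, 0.4]
width: 0.0855
```

```bash
python3 st.py
```

```text
6.0 [ 0.3627 -0.2675  0.1846] 0.021 [ 0.0332 -0.0039 -0.9994] [-0.6 -0.1  0.4] 0.0855
```

Upward rows of 20 mm undo the tilt and slow descents add none, so I'll rise and return slowly.

play_rows(
  series=[
    {"fingers":-1,"dx":0,"dy":0,"dz":20,"turn":0},
    {"fingers":-1,"dx":0,"dy":0,"dz":20,"turn":0},
    {"fingers":-1,"dx":0,"dy":0,"dz":20,"turn":0},
    {"fingers":-1,"dx":0,"dy":0,"dz":20,"turn":0},
    {"fingers":-1,"dx":0,"dy":0,"dz":20,"turn":0},
    {"fingers":-1,"dx":0,"dy":0,"dz":20,"turn":0},
    {"fingers":-1,"dx":0,"dy":0,"dz":0,"turn":0},
  ],
)

```text
clock: 6.58
position: [0.3617, -0.2665, 0.3033]
ee_rot: [-0.001, 1.0, 0.008, 0.014]
contact_force: [0.3, -0.4, 0.3]
width: 0.0853
```

```bash
python3 st.py
```

```text
6.58 [ 0.3617 -0.2665  0.3033] 0.017 [ 0.0286  0.0032 -0.9996] [ 0.3 -0.4  0.3] 0.0853
```

play_rows(
  series=[
    {"fingers":-1,"dx":5,"dy":-1,"dz":-10,"turn":0},
    {"fingers":-1,"dx":5,"dy":-1,"dz":-10,"turn":0},
    {"fingers":-1,"dx":5,"dy":-1,"dz":-10,"turn":0},
    {"fingers":-1,"dx":5,"dy":-1,"dz":-10,"turn":0},
    {"fingers":-1,"dx":5,"dy":-1,"dz":-10,"turn":0},
    {"fingers":-1,"dx":5,"dy":0,"dz":-10,"turn":0},
    {"fingers":-1,"dx":5,"dy":0,"dz":-10,"turn":0},
    {"fingers":-1,"dx":5,"dy":0,"dz":-10,"turn":0},
    {"fingers":-1,"dx":5,"dy":0,"dz":-10,"turn":0},
    {"fingers":-1,"dx":5,"dy":0,"dz":-10,"turn":0},
    {"fingers":-1,"dx":0,"dy":0,"dz":0,"turn":0},
  ],
)

```text
clock: 7.5
position: [0.4125, -0.2661, 0.1753]
ee_rot: [-0.01, 1.0, 0.007, 0.007]
contact_force: [-0.8, -0.4, -0.8]
width: 0.0853
```

```bash
python3 st.py
```

```text
7.5 [ 0.4125 -0.2661  0.1753] 0.015 [ 0.0134  0.0204 -0.9997] [-0.8 -0.4 -0.8] 0.0853
```

play_rows(
  series=[
    {"fingers":-1,"dx":1,"dy":-2,"dz":-10,"turn":0},
    {"fingers":-1,"dx":1,"dy":-2,"dz":-10,"turn":0},
    {"fingers":-1,"dx":1,"dy":-2,"dz":-10,"turn":0},
    {"fingers":-1,"dx":0,"dy":-1,"dz":-10,"turn":0},
    {"fingers":-1,"dx":0,"dy":0,"dz":-10,"turn":0},
    {"fingers":-1,"dx":0,"dy":0,"dz":0,"turn":0},
  ],
)

```text
clock: 8.0
position: [0.4127, -0.2694, 0.1143]
ee_rot: [-0.015, 1.0, 0.008, 0.002]
contact_force: [0.1, -0.3, 0.2]
width: 0.0853
```

```bash
python3 st.py
```

```text
8.0 [ 0.4127 -0.2694  0.1143] 0.015 [ 0.0036  0.0295 -0.9996] [ 0.1 -0.3  0.2] 0.0853
```

play_rows(
  series=[
    {"fingers":-1,"dx":2,"dy":-2,"dz":-5,"turn":0},
    {"fingers":-1,"dx":2,"dy":-2,"dz":-5,"turn":0},
    {"fingers":-1,"dx":0,"dy":0,"dz":0,"turn":0},
  ],
)

```text
clock: 8.25
position: [0.4164, -0.273, 0.1022]
ee_rot: [-0.016, 1.0, 0.008, 0.001]
contact_force: [0.1, 0.1, 0.8]
width: 0.0854
```

```bash
python3 st.py
```

```text
8.25 [ 0.4164 -0.273   0.1022] 0.015 [ 0.0019  0.0311 -0.9995] [0.1 0.1 0.8] 0.0854
```

play_rows(
  series=[
    {"fingers":1,"dx":0,"dy":0,"dz":0,"turn":0},
    {"fingers":1,"dx":0,"dy":0,"dz":0,"turn":0},
    {"fingers":1,"dx":0,"dy":0,"dz":0,"turn":0},
    {"fingers":1,"dx":0,"dy":0,"dz":0,"turn":0},
    {"fingers":1,"dx":0,"dy":0,"dz":0,"turn":0},
    {"fingers":1,"dx":0,"dy":0,"dz":0,"turn":0},
    {"fingers":1,"dx":0,"dy":0,"dz":0,"turn":0},
    {"fingers":1,"dx":0,"dy":0,"dz":0,"turn":0},
  ],
  squeeze=50,
)

```text
clock: 8.92
position: [0.4166, -0.2734, 0.1032]
ee_rot: [-0.015, 1.0, 0.008, 0.002]
contact_force: [-0.7, 0.8, -0.8]
width: 0.0389
```

```bash
python3 st.py
```

```text
8.92 [ 0.4166 -0.2734  0.1032] 0.015 [ 0.0029  0.0297 -0.9996] [-0.7  0.8 -0.8] 0.0389
```

Gripped, with a 39 mm opening. Lifting.

play_rows(
  series=[
    {"fingers":1,"dx":0,"dy":0,"dz":8,"turn":0},
    {"fingers":1,"dx":0,"dy":0,"dz":12,"turn":0},
    {"fingers":1,"dx":0,"dy":0,"dz":12,"turn":0},
    {"fingers":1,"dx":0,"dy":0,"dz":12,"turn":0},
    {"fingers":1,"dx":0,"dy":0,"dz":12,"turn":0},
    {"fingers":1,"dx":0,"dy":0,"dz":12,"turn":0},
    {"fingers":1,"dx":0,"dy":0,"dz":12,"turn":0},
    {"fingers":1,"dx":0,"dy":0,"dz":12,"turn":0},
    {"fingers":1,"dx":0,"dy":0,"dz":12,"turn":0},
    {"fingers":1,"dx":0,"dy":0,"dz":12,"turn":0},
    {"fingers":1,"dx":0,"dy":0,"dz":12,"turn":0},
    {"fingers":1,"dx":0,"dy":0,"dz":0,"turn":0},
  ],
)

```text
clock: 9.92
position: [0.4137, -0.2705, 0.24]
ee_rot: [-0.017, 1.0, 0.008, -0.0]
contact_force: [0.3, 0.3, -2.1]
width: 0.0385
```

```bash
python3 st.py
```

```text
9.92 [ 0.4137 -0.2705  0.24  ] 0.016 [-0.001   0.0335 -0.9994] [ 0.3  0.3 -2.1] 0.0385
```

play_rows(
  series=[
    {"fingers":1,"dx":2,"dy":12,"dz":0,"turn":0},
    {"fingers":1,"dx":2,"dy":12,"dz":0,"turn":0},
    {"fingers":1,"dx":2,"dy":12,"dz":0,"turn":0},
    {"fingers":1,"dx":2,"dy":12,"dz":0,"turn":0},
    {"fingers":1,"dx":2,"dy":12,"dz":0,"turn":0},
    {"fingers":1,"dx":3,"dy":12,"dz":0,"turn":0},
    {"fingers":1,"dx":3,"dy":12,"dz":0,"turn":0},
    {"fingers":1,"dx":3,"dy":12,"dz":0,"turn":0},
    {"fingers":1,"dx":3,"dy":12,"dz":0,"turn":0},
    {"fingers":1,"dx":3,"dy":12,"dz":0,"turn":0},
    {"fingers":1,"dx":3,"dy":12,"dz":0,"turn":0},
    {"fingers":1,"dx":0,"dy":0,"dz":0,"turn":0},
    {"fingers":1,"dx":0,"dy":0,"dz":0,"turn":0},
  ],
)

```text
clock: 11.0
position: [0.4369, -0.1139, 0.2328]
ee_rot: [-0.023, 1.0, 0.012, -0.007]
contact_force: [-0.3, -0.4, -2.4]
width: 0.0389
```

```bash
python3 - <<'E'
from h import *
s,p,c=shot("w5")
p=get_image("scene"); save(p,"s2"); a=p["pixels"][230:400,150:350,::-1]
b=get_image("wrist")["pixels"][:,:,::-1]
cv2.imwrite("pics/s2c.png",np.hstack([cv2.resize(a,(400,340),interpolation=2),cv2.resize(b,(400,340))[:, :]]))
E
```

```text
11.0 [ 0.4369 -0.1139  0.2328] yaw 0.0234 [-0.015  0.046 -0.999] [-0.3 -0.4 -2.4] 0.0389 cam [ 0.437 -0.036  0.368]
```

View pics/s2c.png

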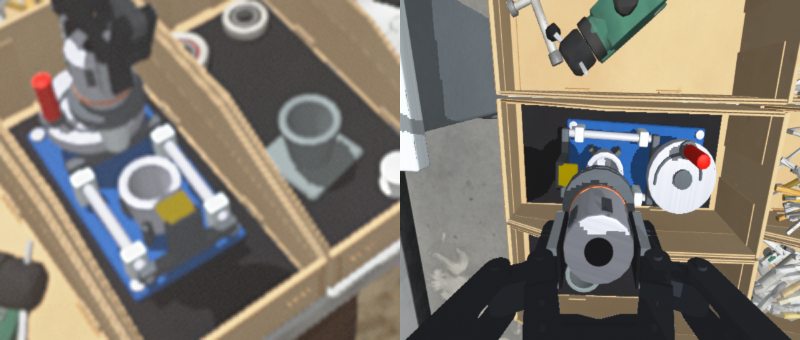

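The holder hangs upright in the jaws above the stand and the pot is empty. The move overshot in y by 18 mm, so I'll correct and descend partway.

play_rows(
  series=[
    {"fingers":1,"dx":2,"dy":-6,"dz":-6,"turn":0},
    {"fingers":1,"dx":2,"dy":-6,"dz":-6,"turn":0},
    {"fingers":1,"dx":1,"dy":-6,"dz":-6,"turn":0},
    {"fingers":1,"dx":0,"dy":0,"dz":-6,"turn":0},
    {"fingers":1,"dx":0,"dy":0,"dz":-6,"turn":0},
    {"fingers":1,"dx":0,"dy":0,"dz":-6,"turn":0},
    {"fingers":1,"dx":0,"dy":0,"dz":0,"turn":0},
    {"fingers":1,"dx":0,"dy":0,"dz":0,"turn":0},
  ],
)

```text
clock: 11.82
position: [0.4418, -0.1385, 0.1917]
ee_rot: [-0.023, 1.0, 0.008, -0.008]
contact_force: [0.1, -0.7, -2.2]
width: 0.0383
```

```bash
python3 - <<'E'
from h import *
s,p,c=shot("w6")
p=get_image("scene"); c=cam(p); save(p,"s3")
# predicted holder origin / rim in scene
S=np.array([.4425,-.1323,.066]); print("rim px",proj(c,S).round(1)); g=np.array(s["position"]); print("origin px",proj(c,g+[-.001,.001,-.089]).round(1))
cv2.imwrite("pics/s3c.png",cv2.resize(p["pixels"][240:390,150:290,::-1],(560,600),interpolation=2))
E
```

```text
11.82 [ 0.4418 -0.1385  0.1917] yaw 0.016 [-0.017  0.046 -0.999] [ 0.1 -0.7 -2.2] 0.0383 cam [ 0.443 -0.061  0.327]
rim px [[224.9 320.4]]
origin px [[225.4 306. ]]
```

View pics/s3c.png

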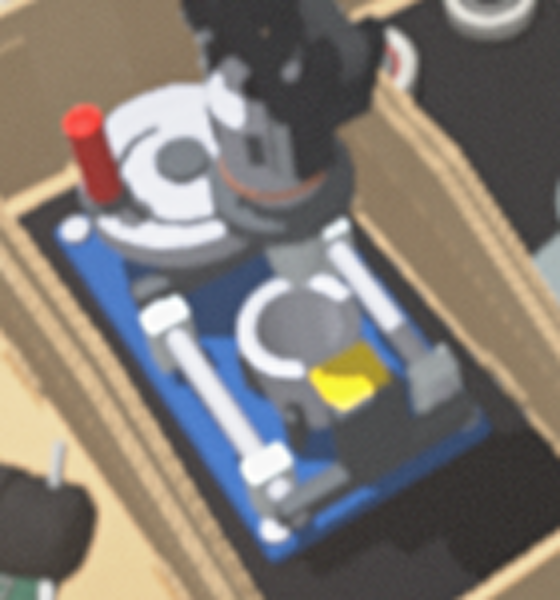

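The taper's lower end is directly above the rim, at about scene (224.5,309). I'll centre it and descend slowly.

play_rows(
  series=[
    {"fingers":1,"dx":1,"dy":3,"dz":-4,"turn":0},
    {"fingers":1,"dx":0,"dy":2,"dz":-6,"turn":0},
    {"fingers":1,"dx":0,"dy":0,"dz":-6,"turn":0},
    {"fingers":1,"dx":0,"dy":0,"dz":-6,"turn":0},
    {"fingers":1,"dx":0,"dy":0,"dz":0,"turn":0},
  ],
)

```text
clock: 12.33
position: [0.4437, -0.1324, 0.1692]
ee_rot: [-0.022, 1.0, 0.009, -0.006]
contact_force: [-0.5, 1.1, -3.0]
width: 0.0392
```

```bash
python3 st.py
```

```text
12.33 [ 0.4437 -0.1324  0.1692] 0.017 [-0.0134  0.0445 -0.9989] [-0.5  1.1 -3. ] 0.0392
```

play_rows(
  series=[
    {"fingers":1,"dx":0,"dy":0,"dz":-6,"turn":0},
    {"fingers":1,"dx":0,"dy":-0.5,"dz":-6,"turn":0},
    {"fingers":1,"dx":0,"dy":0,"dz":-6,"turn":0},
    {"fingers":1,"dx":0,"dy":-0.5,"dz":-6,"turn":0},
    {"fingers":1,"dx":0,"dy":0,"dz":-6,"turn":0},
    {"fingers":1,"dx":0,"dy":0,"dz":0,"turn":0},
  ],
)

```text
clock: 12.83
position: [0.4434, -0.1334, 0.1355]
ee_rot: [-0.022, 1.0, 0.009, -0.007]
contact_force: [-1.3, 0.7, -2.5]
width: 0.0389
```

```bash
python3 st.py
```

```text
12.83 [ 0.4434 -0.1334  0.1355] 0.018 [-0.0142  0.0447 -0.9989] [-1.3  0.7 -2.5] 0.0389
```

play_rows(
  series=[
    {"fingers":1,"dx":0,"dy":0,"dz":-5,"turn":0},
    {"fingers":1,"dx":0,"dy":0,"dz":-5,"turn":0},
    {"fingers":1,"dx":0,"dy":0,"dz":-5,"turn":0},
    {"fingers":1,"dx":0,"dy":0,"dz":-3,"turn":0},
    {"fingers":1,"dx":0,"dy":0,"dz":0,"turn":0},
  ],
)

```text
clock: 13.25
position: [0.4436, -0.1336, 0.1155]
ee_rot: [-0.022, 1.0, 0.009, -0.007]
contact_force: [0.7, 0.6, -2.8]
width: 0.0387
```

```bash
python3 st.py
```

```text
13.25 [ 0.4436 -0.1336  0.1155] 0.017 [-0.0141  0.0446 -0.9989] [ 0.7  0.6 -2.8] 0.0387
```

play_rows(
  series=[
    {"fingers":1,"dx":0,"dy":0,"dz":-2,"turn":0},
    {"fingers":1,"dx":0,"dy":0,"dz":-2,"turn":0},
    {"fingers":1,"dx":0,"dy":0,"dz":-2,"turn":0},
    {"fingers":1,"dx":0,"dy":0,"dz":0,"turn":0},
  ],
)

```text
clock: 13.58
position: [0.4439, -0.1337, 0.1091]
ee_rot: [-0.022, 1.0, 0.009, -0.007]
contact_force: [-0.5, 0.1, -2.7]
width: 0.0388
```

play_rows(
  series=[
    {"fingers":1,"dx":0,"dy":0,"dz":-1.5,"turn":0},
    {"fingers":1,"dx":0,"dy":0,"dz":0,"turn":0},
  ],
)

```text
clock: 13.75
position: [0.4443, -0.1338, 0.1085]
ee_rot: [-0.022, 1.0, 0.009, -0.006]
contact_force: [-0.2, -0.3, -2.9]
width: 0.0385
```

play_rows(
  series=[
    {"fingers":1,"dx":-1,"dy":0,"dz":-2,"turn":0},
    {"fingers":1,"dx":0,"dy":0,"dz":0,"turn":0},
  ],
)

```text
clock: 13.92
position: [0.4445, -0.1338, 0.1087]
ee_rot: [-0.022, 1.0, 0.008, -0.004]
contact_force: [-1.6, 0.4, -4.8]
width: 0.0381
```

play_rows(
  series=[
    {"fingers":1,"dx":0,"dy":0,"dz":-2,"turn":0},
    {"fingers":1,"dx":0,"dy":0,"dz":0,"turn":0},
  ],
)

```text
clock: 14.08
position: [0.4444, -0.1337, 0.1085]
ee_rot: [-0.022, 1.0, 0.009, -0.004]
contact_force: [-0.8, -0.3, -3.4]
width: 0.0386
```

play_rows(
  series=[
    {"fingers":1,"dx":0,"dy":0,"dz":-3,"turn":0},
    {"fingers":1,"dx":0,"dy":0,"dz":-3,"turn":0},
  ],
)

```text
clock: 14.25
position: [0.4444, -0.1335, 0.1079]
ee_rot: [-0.022, 1.0, 0.009, -0.003]
contact_force: [-9.0, 3.6, 33.1]
width: 0.0382
```

```bash
python3 - <<'E'
from h import *
s,p,c=shot("w7")
a=get_image("scene")["pixels"][240:390,150:290,::-1]; b=p["pixels"][100:360,200:480,::-1]
cv2.imwrite("pics/s4c.png",np.hstack([cv2.resize(a,(400,430),interpolation=2),cv2.resize(b,(400,430),interpolation=2)]))
E
```

```text
14.25 [ 0.4444 -0.1335  0.1079] yaw 0.018 [-0.007  0.043 -0.999] [-9.   3.6 33.1] 0.0382 cam [ 0.444 -0.055  0.243]
```

View pics/s4c.png

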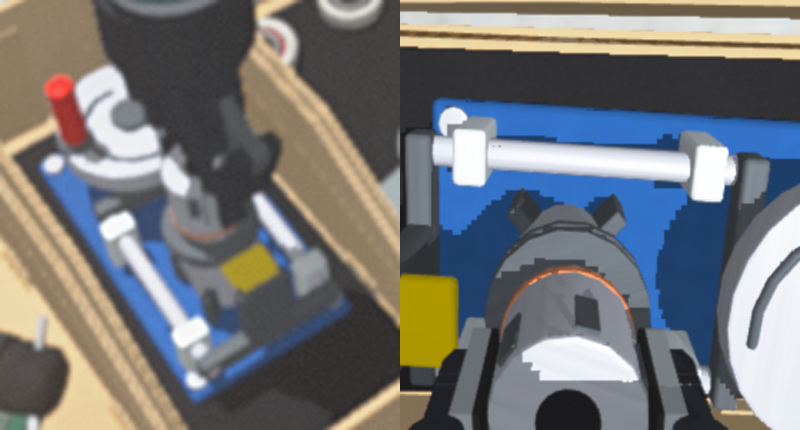

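The flange rests on the rim: 33 N contact and TCP z 0.108, as predicted. Releasing.

play_rows(
  series=[
    {"fingers":-1,"dx":0,"dy":0,"dz":0,"turn":0},
    {"fingers":-1,"dx":0,"dy":0,"dz":0,"turn":0},
    {"fingers":-1,"dx":0,"dy":0,"dz":0,"turn":0},
    {"fingers":-1,"dx":0,"dy":0,"dz":0,"turn":0},
    {"fingers":-1,"dx":0,"dy":0,"dz":0,"turn":0},
    {"fingers":-1,"dx":0,"dy":0,"dz":5,"turn":0},
    {"fingers":-1,"dx":0,"dy":0,"dz":10,"turn":0},
    {"fingers":-1,"dx":0,"dy":0,"dz":10,"turn":0},
    {"fingers":-1,"dx":0,"dy":0,"dz":10,"turn":0},
    {"fingers":-1,"dx":0,"dy":0,"dz":10,"turn":0},
    {"fingers":-1,"dx":0,"dy":0,"dz":10,"turn":0},
    {"fingers":-1,"dx":0,"dy":0,"dz":10,"turn":0},
    {"fingers":-1,"dx":0,"dy":0,"dz":10,"turn":0},
    {"fingers":-1,"dx":0,"dy":0,"dz":10,"turn":0},
    {"fingers":-1,"dx":0,"dy":0,"dz":10,"turn":0},
    {"fingers":-1,"dx":0,"dy":0,"dz":0,"turn":0},
  ],
)

```text
clock: 15.68
position: [0.4447, -0.1336, 0.2065]
ee_rot: [-0.022, 1.0, 0.009, -0.004]
contact_force: [0.5, 0.1, -0.2]
width: 0.0855
```

```bash
python3 - <<'E'
from h import *
s,p,c=shot("w8",("holder","pin_grip"))
red=((0,150,80),(8,255,255)); m=cv2.inRange(cv2.cvtColor(p["pixels"],cv2.COLOR_RGB2HSV),*red); ys,xs=np.nonzero(m); print("red",len(xs),xs.min(),xs.max(),ys.min(),ys.max())
for z in(.066,.12): print("rim/nut pred",z,proj(c,[.4425,-.1323,z]).round(1))
cv2.imwrite("pics/w8c.png",p["pixels"][:360,100:640,::-1])
E
```

```text
15.68 [ 0.4447 -0.1336  0.2065] yaw 0.0172 [-0.009  0.045 -0.999] [ 0.5  0.1 -0.2] 0.0855 cam [ 0.444 -0.055  0.342]
holder 0.59 [315.7 238.1] 280 355 195 287
pin_grip 0.94 [450.4 231.4] 390 514 175 292
red 1145 456 506 183 218
rim/nut pred 0.066 [[315.8 229. ]]
rim/nut pred 0.12 [[314.8 253.5]]
```

View pics/w8c.png

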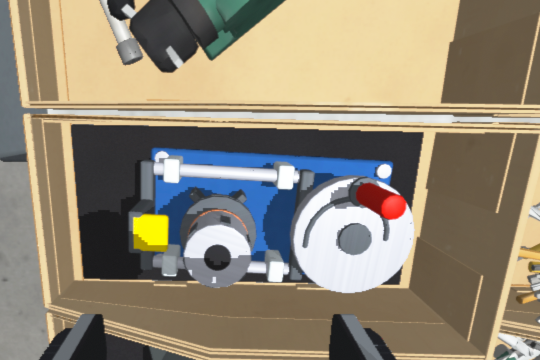

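The holder sits in the socket with its nut top at about (317,251). The pin's foot is near (462,190) and its top near (493,206). Next I'll locate the pin from three views.

```bash
cat >> h.py <<'E'
def redc(p,win=None):
    h=cv2.cvtColor(p["pixels"],cv2.COLOR_RGB2HSV); m=(cv2.inRange(h,(0,140,70),(8,255,255))|cv2.inRange(h,(174,140,70),(180,255,255)))
    n,l,st,ce=cv2.connectedComponentsWithStats(m)
    if win is not None:
        ok=[i for i in range(1,n) if np.hypot(*(ce[i]-win))<60]
    else: ok=range(1,n)
    i=max(ok,key=lambda i:st[i,4]); return ce[i],l==i
def multi(obs):
    A=[];
    for c,u in obs:
        P=c[0]@np.c_[c[1],c[2]]; A+= [(u[0]*P[2]-P[0])*1,(u[1]*P[2]-P[1])]
    v=np.linalg.svd(np.array(A))[2][-1]; X=v[:3]/v[3]; return X,[np.round(proj(c,X)[0]-u,1).tolist() for c,u in obs]
E
python3 - <<'E'
from h import *
s=get_state(); o=[];ms=[]
for n in("wrist","scene","top"):
    p=get_image(n); c=cam(p,s); g=proj(c,[.546,-.103,.1])[0]; e,m=redc(p,g); o.append((c,e)); ms.append(m); print(n,g.round(1),e.round(1),m.sum())
print(multi(o)); print(multi(o[:2]))
# silhouette fit: cylinder r=8, axis x,y, z0..z1
from scipy.optimize import minimize
def cyl(x):
    t=np.linspace(0,2*np.pi,24); return np.array([[x[0]+.008*np.cos(a),x[1]+.008*np.sin(a),z] for z in x[2:4] for a in t])
def cost(x):
    J=0
    for (c,e),m in zip(o,ms):
        w=np.zeros(m.shape,np.uint8); cv2.fillConvexPoly(w,cv2.convexHull((proj(c,cyl(x))*16).astype(np.int32)),1,cv2.LINE_8,4); w=w>0
        J+=1-(w&m).sum()/(w|m).sum()
    return J
r=minimize(cost,[.546,-.103,.075,.115],method="Nelder-Mead",options=dict(initial_simplex=np.array([[.546,-.103,.075,.115]]+[list(np.array([.546,-.103,.075,.115])+d) for d in np.eye(4)*.006])))
print(r.x.round(4),r.fun)
E
```

```text
wrist [487.1 203.5] [485.2 202.9] 1194
scene [173.1 276.3] [172.5 277.2] 179
top [210.1 200.8] [210.1 200. ] 11
(array([ 0.54748612, -0.10235823,  0.09694863]), [[2.5, -1.3], [0.2, -0.1], [0.1, 0.5]])
(array([ 0.54456997, -0.10170603,  0.10042216]), [[0.1, -1.3], [0.2, -0.2]])
[ 0.545  -0.1026  0.0773  0.1154] 1.2759811246148645
```

```bash
python3 - <<'E'
from h import *
s=get_state(); p=get_image("wrist"); c=cam(p,s)
for uv in((515,230),(500,285),(200,285),(525,135)): print(uv,toz(c,uv,.006).round(3))
for uv in((528,285),(530,125)): print("top",uv,toz(c,uv,.118).round(3))
for a,b in(((262,154),(485,172)),): print(toz(c,a,.014),toz(c,b,.014))
# base bolts: (161,157)&(385,172) crop
d=toz(c,(485,172),.016)-toz(c,(261,157),.016); print("stand yaw",np.arctan2(d[1],d[0]))
g=cv2.cvtColor(p["pixels"],cv2.COLOR_RGB2GRAY); e,ax=blob(p,(453,234),66,150); print("disc",e,ax,[toz(c,e,z).round(4).tolist() for z in(.062,.0685)])
print(s["position"])
E
```

```text
(515, 230) [ 0.613 -0.144  0.006]
(500, 285) [ 0.608 -0.196  0.006]
(200, 285) [ 0.334 -0.202  0.006]
(525, 135) [ 0.608 -0.064  0.006]
top (528, 285) [ 0.569 -0.148  0.118]
top (530, 125) [ 0.555 -0.056  0.118]
[ 0.39503812 -0.08262166  0.014     ] [ 0.57687683 -0.0938201   0.014     ]
stand yaw -0.048057900845884724
disc [457.19080605 239.89879453] (117.61717224121094, 117.16996002197266) [[0.5437, -0.1377, 0.062], [0.5413, -0.1358, 0.0685]]
[ 0.44311076 -0.13279482  0.20395842]
```

play_rows(
  series=[
    {"fingers":0,"dx":10,"dy":3,"dz":-2,"turn":0},
    {"fingers":0,"dx":10,"dy":3,"dz":-2,"turn":0},
    {"fingers":0,"dx":10,"dy":3,"dz":-2,"turn":0},
    {"fingers":0,"dx":10,"dy":3,"dz":-2,"turn":0},
    {"fingers":0,"dx":10,"dy":3,"dz":-2,"turn":0},
    {"fingers":0,"dx":10,"dy":3,"dz":-2,"turn":0},
    {"fingers":0,"dx":10,"dy":3,"dz":-2,"turn":0},
    {"fingers":0,"dx":10,"dy":3,"dz":-2,"turn":0},
    {"fingers":0,"dx":8,"dy":3,"dz":-2,"turn":0},
    {"fingers":0,"dx":0,"dy":0,"dz":0,"turn":0},
    {"fingers":0,"dx":0,"dy":0,"dz":0,"turn":0},
  ],
  squeeze=20,
)

```text
clock: 16.95
position: [0.5426, -0.1014, 0.1812]
ee_rot: [-0.024, 1.0, 0.009, -0.008]
contact_force: [-0.8, -0.7, 0.9]
width: 0.0427
```

```bash
python3 - <<'E'
from h import *
s,p,c=shot("w9")
g=proj(c,[.545,-.102,.1])[0]; print(g,proj(c,[.545,-.102,.1155])[0]); 
e,m=redc(p,g); ys,xs=np.nonzero(m); print(e,m.sum(),xs.min(),xs.max(),ys.min(),ys.max(),toz(c,e,.1))
E
```

```text
16.95 [ 0.5426 -0.1014  0.1812] yaw 0.0189 [-0.016  0.049 -0.999] [-0.8 -0.7  0.9] 0.0427 cam [ 0.543 -0.024  0.317]
[323.5640147  260.36676752] [323.59444986 270.06682734]
[323.71117166 261.22252498] 1101 310 337 237 285 [ 0.54509771 -0.10252668  0.1       ]
```

play_rows(
  series=[
    {"fingers":0,"dx":1,"dy":0,"dz":-8,"turn":0},
    {"fingers":0,"dx":1,"dy":0,"dz":-8,"turn":0},
    {"fingers":0,"dx":0,"dy":0,"dz":-8,"turn":0},
    {"fingers":0,"dx":0,"dy":0,"dz":-8,"turn":0},
    {"fingers":0,"dx":0,"dy":0,"dz":0,"turn":0},
  ],
)

```text
clock: 17.42
position: [0.5426, -0.1019, 0.1465]
ee_rot: [-0.024, 1.0, 0.008, -0.008]
contact_force: [0.1, -0.1, -0.2]
width: 0.0429
```

play_rows(
  series=[
    {"fingers":0,"dx":1,"dy":0,"dz":-8,"turn":0},
    {"fingers":0,"dx":1,"dy":0,"dz":-8,"turn":0},
    {"fingers":0,"dx":1,"dy":0,"dz":-8,"turn":0},
    {"fingers":0,"dx":0,"dy":0,"dz":-8,"turn":0},
    {"fingers":0,"dx":0,"dy":0,"dz":-8,"turn":0},
    {"fingers":0,"dx":0,"dy":0,"dz":-6,"turn":0},
    {"fingers":0,"dx":0,"dy":0,"dz":0,"turn":0},
  ],
)

```text
clock: 18.0
position: [0.5447, -0.1021, 0.0946]
ee_rot: [-0.024, 1.0, 0.008, -0.009]
contact_force: [-1.4, -0.5, -0.3]
width: 0.0427
```

play_rows(
  series=[
    {"fingers":1,"dx":0,"dy":0,"dz":0,"turn":0},
    {"fingers":1,"dx":0,"dy":0,"dz":0,"turn":0},
    {"fingers":1,"dx":0,"dy":0,"dz":0,"turn":0},
    {"fingers":1,"dx":0,"dy":0,"dz":0,"turn":0},
    {"fingers":1,"dx":0,"dy":0,"dz":0,"turn":0},
  ],
  squeeze=40,
)

```text
clock: 18.42
position: [0.5449, -0.1019, 0.0941]
ee_rot: [-0.025, 1.0, 0.008, -0.009]
contact_force: [-0.0, 0.1, -3.0]
width: 0.015
```

The pin is pinched. Leading it clockwise.

play_rows(
  series=[
    {"fingers":1,"dx":5.8,"dy":-1,"dz":0,"turn":0},
    {"fingers":1,"dx":5.6,"dy":-2,"dz":0,"turn":0},
    {"fingers":1,"dx":5.1,"dy":-3,"dz":0,"turn":0},
    {"fingers":1,"dx":0,"dy":0,"dz":0,"turn":0},
  ],
)

```text
clock: 18.75
position: [0.5613, -0.1075, 0.0941]
ee_rot: [-0.025, 1.0, 0.008, -0.01]
contact_force: [0.0, -1.5, -1.4]
width: 0.0145
```

play_rows(
  series=[
    {"fingers":1,"dx":4.5,"dy":-4,"dz":0,"turn":0},
    {"fingers":1,"dx":3.8,"dy":-4.6,"dz":0,"turn":0},
    {"fingers":1,"dx":2.8,"dy":-5.2,"dz":0,"turn":0},
    {"fingers":1,"dx":0,"dy":0,"dz":0,"turn":0},
  ],
)

```text
clock: 19.08
position: [0.5736, -0.1223, 0.094]
ee_rot: [-0.026, 1.0, 0.008, -0.01]
contact_force: [-2.3, -1.9, -1.8]
width: 0.0145
```

play_rows(
  series=[
    {"fingers":1,"dx":1.5,"dy":-6,"dz":0,"turn":0},
    {"fingers":1,"dx":0.7,"dy":-6,"dz":0,"turn":0},
    {"fingers":1,"dx":-0.3,"dy":-6,"dz":0,"turn":0},
    {"fingers":1,"dx":0,"dy":0,"dz":0,"turn":0},
  ],
)

```text
clock: 19.42
position: [0.576, -0.1415, 0.0941]
ee_rot: [-0.027, 1.0, 0.008, -0.01]
contact_force: [-2.1, -0.4, -0.7]
width: 0.0148
```

play_rows(
  series=[
    {"fingers":1,"dx":-1.6,"dy":-5.8,"dz":0,"turn":0},
    {"fingers":1,"dx":-2.5,"dy":-5.4,"dz":0,"turn":0},
    {"fingers":1,"dx":-3.4,"dy":-5,"dz":0,"turn":0},
    {"fingers":1,"dx":0,"dy":0,"dz":0,"turn":0},
  ],
)

```text
clock: 19.75
position: [0.5679, -0.1584, 0.0941]
ee_rot: [-0.028, 1.0, 0.007, -0.01]
contact_force: [-2.9, 1.6, -2.1]
width: 0.0152
```

play_rows(
  series=[
    {"fingers":1,"dx":-4.5,"dy":-4.1,"dz":0,"turn":0},
    {"fingers":1,"dx":-5,"dy":-3.2,"dz":0,"turn":0},
    {"fingers":1,"dx":-5.4,"dy":-2.4,"dz":0,"turn":0},
    {"fingers":1,"dx":0,"dy":0,"dz":0,"turn":0},
  ],
)

```text
clock: 20.08
position: [0.5525, -0.1684, 0.0941]
ee_rot: [-0.029, 1.0, 0.007, -0.009]
contact_force: [-1.4, 2.7, -1.3]
width: 0.015
```

play_rows(
  series=[
    {"fingers":1,"dx":-5.6,"dy":-1.4,"dz":0,"turn":0},
    {"fingers":1,"dx":-5.8,"dy":-0.4,"dz":0,"turn":0},
    {"fingers":1,"dx":-4,"dy":0,"dz":0,"turn":0},
    {"fingers":1,"dx":-4,"dy":0,"dz":0,"turn":0},
  ],
)

```text
clock: 20.42
position: [0.5403, -0.1701, 0.0942]
ee_rot: [-0.029, 1.0, 0.005, 0.001]
contact_force: [13.9, 6.6, -12.2]
width: 0.0145
```

play_rows(
  series=[
    {"fingers":1,"dx":-5,"dy":0,"dz":0,"turn":0},
    {"fingers":1,"dx":-5,"dy":0,"dz":0,"turn":0},
  ],
)

```text
clock: 20.58
position: [0.5401, -0.1701, 0.0942]
ee_rot: [-0.028, 1.0, 0.003, 0.012]
contact_force: [16.2, 5.9, -11.3]
width: 0.0149
```

play_rows(
  series=[
    {"fingers":0,"dx":0,"dy":0,"dz":0,"turn":0},
    {"fingers":0,"dx":0,"dy":0,"dz":0,"turn":0},
    {"fingers":0,"dx":0,"dy":0,"dz":0,"turn":0},
    {"fingers":0,"dx":0,"dy":0,"dz":0,"turn":0},
  ],
)

```text
clock: 20.92
position: [0.541, -0.1737, 0.0953]
ee_rot: [-0.024, 1.0, 0.005, 0.013]
contact_force: [-0.0, 0.7, 0.4]
width: 0.0427
```

The cam is at its stop and the pin is released. I'll rise straight up, then check.

play_rows(
  series=[
    {"fingers":0,"dx":0,"dy":0,"dz":8,"turn":0},
    {"fingers":0,"dx":0,"dy":0,"dz":8,"turn":0},
    {"fingers":0,"dx":0,"dy":0,"dz":8,"turn":0},
    {"fingers":0,"dx":0,"dy":0,"dz":8,"turn":0},
    {"fingers":0,"dx":0,"dy":0,"dz":8,"turn":0},
    {"fingers":0,"dx":0,"dy":0,"dz":10,"turn":0},
    {"fingers":0,"dx":0,"dy":0,"dz":10,"turn":0},
    {"fingers":0,"dx":0,"dy":0,"dz":15,"turn":0},
    {"fingers":0,"dx":0,"dy":0,"dz":15,"turn":0},
    {"fingers":0,"dx":-8,"dy":0,"dz":15,"turn":0},
    {"fingers":0,"dx":-8,"dy":0,"dz":15,"turn":0},
    {"fingers":0,"dx":-8,"dy":0,"dz":15,"turn":0},
    {"fingers":0,"dx":0,"dy":0,"dz":0,"turn":0},
    {"fingers":0,"dx":0,"dy":0,"dz":0,"turn":0},
  ],
)

```text
clock: 22.08
position: [0.5153, -0.1756, 0.2483]
ee_rot: [-0.021, 1.0, 0.005, 0.016]
contact_force: [0.2, -0.3, -0.0]
width: 0.0428
```

```bash
python3 - <<'E'
from h import *
s,p,c=shot("w10")
e,m=redc(p,proj(c,[.5405,-.17,.097])[0]); q=toz(c,e,.097); print("pin",q.round(4))
C=np.array([.542,-.136]); a=q[:2]-C; print("r",np.hypot(*a),"cam est",np.arctan2(.0341,.0029)-np.arctan2(a[1],a[0])+.05)
e,ax=blob(p,proj(c,[.41,-.131,.085])[0],45,165,((22,120,90),(38,255,255))); print("claw centre",toz(c,e,.085).round(4),"before .4001")
crop=p["pixels"][:340,60:600,::-1]; cv2.imwrite("pics/w10c.png",crop)
E
```

```text
22.08 [ 0.5153 -0.1756  0.2483] yaw 0.0093 [ 0.033  0.041 -0.999] [ 0.2 -0.3 -0. ] 0.0428 cam [ 0.51  -0.097  0.383]
pin [ 0.5412 -0.1713  0.097 ]
r 0.03528038119895723 cam est 3.1284367814631002
claw centre [ 0.4075 -0.1299  0.085 ] before .4001
```

View pics/w10c.png

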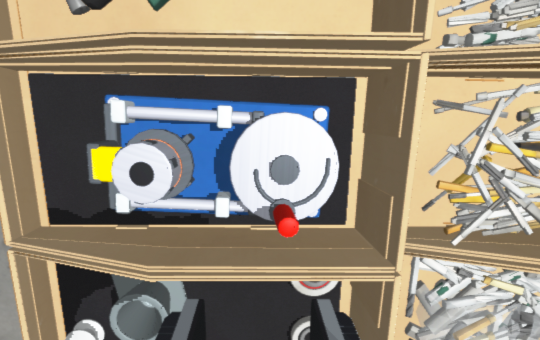

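The pin is now on the stand's −y side at its stop (crop (287,225)). The claw (crop (102,163)) is drawn in over the flange, with the holder upright and the bearings and spool undisturbed. Handing in.

```bash
python3 -c "
from rig import *
print(sign_off())"
```

```text
the job is handed in; nothing more can be done
None
```

The holder is in the stand's socket, the cam is turned to its stop, and the job was handed in at about 22 s. The gripper is open and clear of everything.

**What I did:** I gripped the holder by its nut, lifted it out of the pot and lowered it into the socket until it made contact (33 N, at the expected height). I let it go there with the cam still unlocked, then pinched the red pin and led it clockwise until it would go no further.

**Last checks:**
- **Cam:** the image gives about 3.13 rad. The pin stopped where the stop was expected and would not move under about 16 N.
- **Claw:** its visible part moved in about 7 mm. The nut hides some of it from that camera, so I could not measure the full 11.5 mm directly. The cam reached its stop without jamming.
- **Holder:** it looks upright and seated in the last picture. I did not measure its final position to the millimetre.
- **Bearings and spool:** they look undisturbed, but I only judged this by eye.
- **Tool tilt:** the tool's tilt drifted up to about 0.05 rad during the job. It had no visible effect on the result.

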